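# Clamp an offcut in the hold-down jig with its wing nut

## Task

In the small plywood clamping jig, push the timber offcut along its channel until its end is square against the upright metal fence. Then spin the loose wing nut down clockwise, with repeated fingertip strokes against the flats of its wings, until it stops turning and the strap is down on the offcut. Do not pinch the nut, lift nothing, and leave the other things on the table where they are.

Things in the scene. Friction and masses are not known exactly. Their poses are not given: they have to be found in the camera images.
- jig: Clamping jig, fixed to the table: plywood base 170 (x) x 190 (y) x 15 mm thick, origin at the centre of its underside, z up, x towards its fence. A fixed vertical stud, 10 mm diameter, at x = 36, y = 45 mm, top 90 mm above the table, carries the strap and the wing nut.
- fence_face (a point): Point on the near face of the jig's aluminium fence, behind the middle of the channel, 30 mm above the table. The fence is an upright plate along the jig's whole far (+x) edge, near face at x = 70 mm, top 82 mm above the table. It stands 34 mm behind the nut's axis, so a fingertip hardly fits behind the nut.
- channel (a point): Middle of the channel floor at jig x = -20, y = -35 mm, 15 mm above the table. Two low wooden rails along the jig's x, 10 mm high above the base (25 mm above the table), leave the channel 66 mm wide between them; its near (-x) end is open.
- offcut: Loose timber offcut, 90 mm long, 60 mm wide, 30 mm high, about 0.11 kg, lying on the jig base in the channel with its length along the channel. Origin at the centre of its underside; its own y axis runs along its 90 mm length. With its end against the fence the origin is at x = 25 mm of the jig; it starts 30 to 60 mm short of that.
- strap: Dark steel hold-down strap, 28 mm wide, 8 mm thick, lying along the jig's y from y = 93 mm to its nose at y = -30 mm over the channel. Origin on the stud axis at its underside. It follows the wing nut: it sinks 4 mm for each turn, down to an underside height of 45 mm above the table (just on the offcut's top); it starts about 3 to 5 mm higher.
- wing_nut (a joint): Turn of the wing nut on the stud, rad. It grows clockwise as seen from above (tightening) and stops hard at 9.0, where the strap is down. It starts between 1.5 and 4.5, stays where it is left, and turns with a light friction of about 0.02 N m (about 1 N on a wing). The line of its two wings stands at the angle -value from the jig's x axis (counter-clockwise positive from above).
- nut_center (a point): Point on the nut's axis at half the wings' height, about 71 mm above the table when tight, up to 5 mm higher at the start. Steel nut: hub 16 mm diameter (24 mm at the flange), two flat upright wings in one line, 5 mm thick, 64 mm from tip to tip, 20 mm high (10 mm above and below this point). The strap's top lies 17.5 mm below this point.
- wing_tip (a point): Middle of the outer end of one wing, 32 mm from the axis; the other wing is just opposite.
- drive_faces: The flat sides of the two wings that are pushed to tighten the nut (those facing back against the clockwise turning); origin on the nut's axis at its underside.
- back_faces: The opposite flat sides of the two wings; origin on the nut's axis at its underside. Pressing on drive and back faces at once with more than 3 N counts as pinching.
- tip_a: The narrow outer end of one wing; origin on the nut's axis at its underside. Pressing both wing ends at once with more than 3 N counts as pinching.
- tip_b: The narrow outer end of the other wing; origin on the nut's axis at its underside.
- star_knob: Bystander: black star knob standing on its head, 48 x 46 x 62 mm high, left of the jig. Origin at the centre of its underside.
- t_bolt: Bystander: small loose T-slot bolt with its own little wing nut, standing, 22 x 34 x 58 mm high, left of the jig. Origin at the centre of its underside. Not the nut to turn.
- tin: Bystander: round blue tin with a shut lid, 69 mm diameter, 47 mm high, right of the jig. Origin at the centre of its underside.
Mind the look-alikes: they are no part of the job. What is meant by the offcut is not pink or purple, and is the larger of those in its own colour.

How it is judged:
By the outcome, as a careful person would: the job done as asked, in the order asked, and still so for the second after the job is handed in, with the robot touching nothing.
It also fails if it takes over 56 s, if anything falls off the work surface, if the arm or the gripper's body presses on something with over 40 N, if the wrist force passes 120 N, or if a joint passes its speed limit or range.

## Robot

A 6-joint arm with a two-finger parallel gripper is mounted at the origin on a cart in front of the work surface, level with it; the furniture and walls round the work are solid. World frame = base frame: x ahead of the robot, y to its left, z up, the work surface at z = 0. Lengths are in m, angles in rad, forces in N, time in s.
With the tool pointing down it reaches from about 0.425 to 0.95 m from the base axis. Payload 3.5 kg.
Tool frame: the origin (TCP) lies midway between the tips of the shut fingers; the grasp point (between the pads) lies 19 mm behind it; z points along the fingers, y is the line along which they close (so a half turn about z gives the same grasp; the last joint's range is limited). The gripper opens to 85 mm and grips with 20 to 120 N. Pads are 22 mm wide; open, the fingers measure 114 mm over their backs; the gripper's body (76 mm by 85 mm) begins 54 mm behind the grasp point. The pads swing forward as they close: fully open they stand 13 mm farther back than shut.
Start: joints at [1.158, 0.286, 1.577, -0, 1.279, -0.15], TCP at [0.175, 0.652, 0.231] pointing down, gripper open.
Joint ranges: [-2.77, 2.77], [-0.9, 2.22], [0.21, 2.48], [-1.53, 4.67], [0.24, 2.81], [-2.84, 2.84]. Speed limits (rad/s): [2.79, 2.79, 3.14, 3.14, 3.14, 3.14].

## Interface

Orientations are given as a unit quaternion [x, y, z, w].
In Python, from plant import ctrl gives the robot as it stands. The module is installed in compiled form; this text tells all that it offers.
- The arm moves only by the shell command python3 -m inch 'ROWS' [FORCE]. ROWS is JSON, a list of rows, each a list of 5 numbers: the closure, from 0 (fully open) to 1 (shut), then the shift along the tool's x, y, z in m, then the turn about the tool's z in degrees. A call has 1 to 5 rows; each row is the pose to reach, as a shift and turn from the pose commanded when the call began, along the tool's axes at that moment; what a row does not reach only later rows make up. A row lasts 1/12 s, in which the tool goes at most 41.7 mm and 7.16 degrees, less where a joint would pass 70% of its speed; a pose out of reach is approached as far as the arm can. A call with a gripper value outside its range is refused whole. The fingers move at their own pace and stop on an object; FORCE is the grip in N (left out, the last holds). Time passes only in rows, so rows that repeat a pose let the fingers close. It gives the time, the measured TCP pose, the force, the opening and the grip force at its end, in the units of the state.
- ctrl.get_state(): the state, without advancing time (a new reading comes with each control period).
- ctrl.read_camera(name): name is "scene" or "top" or "wrist"; returns a dict with "pixels" (400x640x3 uint8, red, green, blue), "depth" (400x640 float32, m along the optical axis (not along the pixel's ray), 0 where there is no reading), "fx", "fy", "cx", "cy" (pixels), "xyz" and "rotation" of the camera in the world; the wrist camera has in their place "mount" (4x4, takes a point from camera to tool coordinates, whose origin is the TCP and whose axes are the flange's). Camera axes: x right, y down, z forward; pixel columns grow to the right and rows downward; lengths in m; the calibration is good to about 2 mm. A picture is of the moment at which its call begins: read the wrist's pose just before it.
- ctrl.sign_off(): hands the job in; it is judged then, once.
Trained networks look in a picture, given as the dict that the camera call returned (one of the last four; its "shot" number tells which), for a name from the list of things; names that differ only in an ending like _2 or _b are one class to them, and where a whole thing is asked for, a point or a joint stands for the part that bears it (a point fixed in the world has none). Each returns a list of dicts, best first, with "score" (0 to 1); they miss things now and then, are a little off and sometimes report something else, mostly with a low value. They report only what shows in the picture. A call takes as long as a camera call. They do not tell look-alikes from the thing itself.
- ctrl.spot_in(query, picture): "at" ([column, row] in pixels, amid what is visible of it).
- ctrl.tip_of(query, picture): "at" ([column, row] in pixels: a listed point, or the origin of a listed thing).
The state is a dict: "time": time; "qpos": joint angles; "dq": joint speeds; "joint_efforts": joint torques, N m; "eef_pos": TCP position; "tcp_rot": TCP orientation; "contact_force": force on the tool from outside, world axes, zero at the start; "wrist_torque": the same for the moment, N m; "opening": opening from 0.0 (shut) to 1.0 (fully open); "finger_force": force on a finger pad.
Only numpy, scipy, OpenCV 4.12 (cv2) and the standard library are available. Lean on these libraries where they do the work, as an engineer would, in place of code of your own. Each camera call takes 0.05 s, during which the arm holds its last target. There are 200 camera calls.

## Working session

There is one attempt and no reset: what is moved stays moved. The work goes in short steps, Python scripts to look and compute and a shell command to move; the robot and the scene stay as the last step left them, time stands still between calls to the robot, and variables do not carry over. Pictures are saved under pics/ and viewed, at most 10 in all, crops included, and the job is handed in when it is done.

```bash
mkdir -p pics
cat > h.py <<'E'
import numpy as np, cv2
from plant import ctrl
from scipy.spatial.transform import Rotation as R
def cam(n):
    s=ctrl.get_state(); p=ctrl.read_camera(n)
    if n=="wrist":
        T=np.eye(4);T[:3,:3]=R.from_quat(s["tcp_rot"]).as_matrix();T[:3,3]=s["eef_pos"]
        p["T"]=T@np.array(p["mount"])
    else:
        T=np.eye(4);r=np.array(p["rotation"])
        T[:3,:3]=r if r.shape==(3,3) else R.from_quat(r).as_matrix();T[:3,3]=p["xyz"];p["T"]=T
    return p
def ray(p,u,v):
    d=np.array([(u-p["cx"])/p["fx"],(v-p["cy"])/p["fy"],1.]);return p["T"][:3,:3]@d,p["T"][:3,3]
def atz(p,uv,z):
    d,o=ray(p,*uv);return o+d*(z-o[2])/d[2]
def dep(p,uv):
    u,v=map(int,map(round,uv));w=p["depth"][max(v-2,0):v+3,max(u-2,0):u+3];w=w[w>0]
    d,o=ray(p,*uv);return o+d*(np.median(w) if w.size else np.nan)
def cloud(p):
    v,u=np.mgrid[:400,:640];d=p["depth"]
    c=np.stack([(u-p["cx"])/p["fx"]*d,(v-p["cy"])/p["fy"]*d,d],-1)
    c=c@p["T"][:3,:3].T+p["T"][:3,3];c[d<=0]=np.nan;return c
def save(p,n,crop=None,k=1):
    im=p["pixels"][:,:,::-1]
    if crop: a,b,c,d=crop;im=im[b:d,a:c]
    cv2.imwrite("pics/"+n,cv2.resize(im,None,fx=k,fy=k,interpolation=cv2.INTER_CUBIC))
E
python3 - <<'E'
from h import *
np.set_printoptions(precision=4,suppress=True)
s=ctrl.get_state();print(s)
ps=[cam("top"),cam("scene")]
for p,n in zip(ps,("top","scene")):
    save(p,n+"0.png")
    print(n,p["T"])
    for q in("jig","fence_face","channel","offcut","strap","nut_center","wing_tip"):
        for f in(ctrl.spot_in,ctrl.tip_of):
            print(q,f.__name__,[(np.round(r["at"]),round(r["score"],2),dep(p,r["at"])) for r in f(q,p)[:3]])
E
```

```text
{'time': 0.0, 'qpos': array([ 1.158 ,  0.2872,  1.5782, -0.    ,  1.2786, -0.15  ]), 'dq': array([ 0.0016,  0.0006,  0.0002, -0.001 , -0.0036, -0.0018]), 'joint_efforts': array([ -0.0002, -40.5972, -29.263 ,  -0.0001,   0.0056,  -0.    ]), 'eef_pos': array([0.1751, 0.6512, 0.2299]), 'tcp_rot': array([ 0.131 ,  0.9914, -0.0011, -0.0003]), 'contact_force': array([ 0.4674, -0.4815, -0.3656]), 'wrist_torque': array([ 0.0162,  0.032 , -0.0162]), 'finger_force': 0.0, 'opening': 0.9976991594449678}
top [[-0.0154 -0.9975  0.0692  0.506 ]
 [-0.9995  0.0136 -0.0274 -0.1157]
 [ 0.0264 -0.0696 -0.9972  1.3244]
 [ 0.      0.      0.      1.    ]]
jig call [(array([293., 194.]), 0.6, array([ 0.5846, -0.089 ,  0.0166]))]
jig call [(array([300., 199.]), 0.71, array([ 0.5703, -0.1094,  0.028 ]))]
fence_face call [(array([292., 191.]), 0.62, array([ 0.595 , -0.0859,  0.0182]))]
fence_face call [(array([308., 171.]), 0.63, array([ 0.65  , -0.1338,  0.0586]))]
channel call [(array([293., 192.]), 0.97, array([ 0.5902, -0.0897,  0.0164])), (array([284., 185.]), 0.54, array([ 0.6069, -0.063 ,  0.0785]))]
c
[... 1709 characters left out ...]
ray([0.6467, 0.083 , 0.0209])), (array([273., 183.]), 0.61, array([ 0.7461, -0.1356,  0.0248])), (array([388., 198.]), 0.57, array([ 0.5194, -0.286 ,  0.0179]))]
strap call [(array([291., 219.]), 0.81, array([ 0.5968, -0.0557,  0.065 ]))]
strap call [(array([290., 223.]), 0.58, array([ 0.5952, -0.0495,  0.0598]))]
nut_center call [(array([292., 216.]), 0.6, array([ 0.5991, -0.0599,  0.0694]))]
nut_center call [(array([290., 212.]), 0.51, array([ 0.6004, -0.0564,  0.0814]))]
wing_tip call [(array([289., 215.]), 0.46, array([ 0.599 , -0.0541,  0.078 ])), (array([290., 322.]), 0.18, array([0.4405, 0.0976, 0.0293]))]
wing_tip call [(array([300., 208.]), 0.46, array([ 0.6111, -0.0961,  0.0605]))]
```

Run:
```python
from h import *
p=cam("top");save(p,"t1.png",(190,100,430,270),3.3)
p=cam("scene");save(p,"s1.png",(190,140,430,310),3.3)
```

```text
(no output)
```

View pics/t1.png

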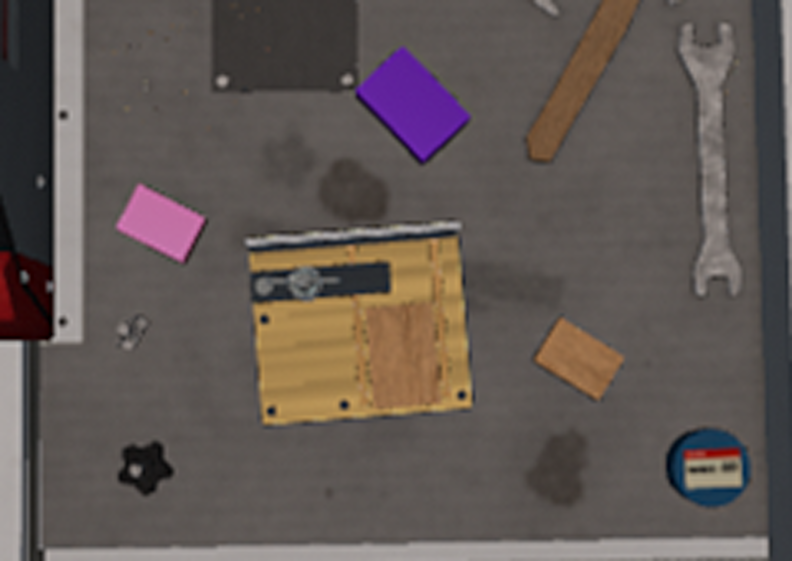

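View pics/s1.png

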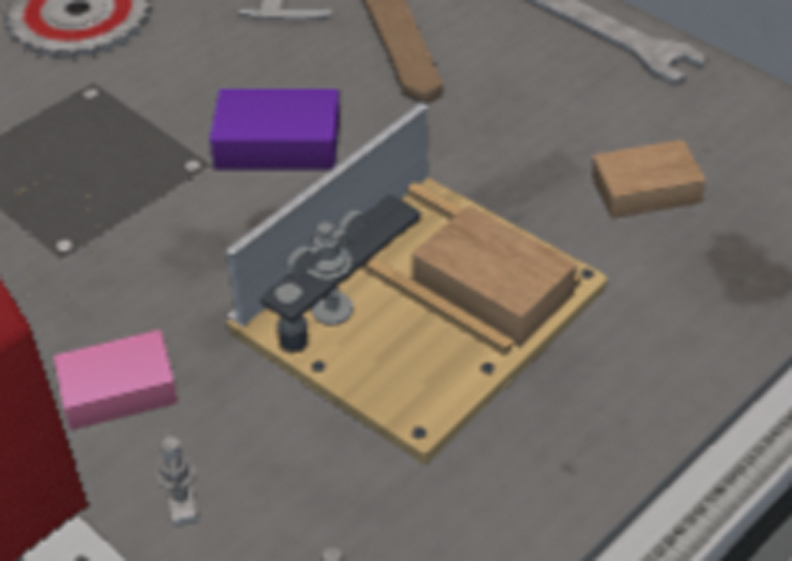

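The offcut candidates (full-frame top pixels) are brown in the channel (312,207), smaller brown (365,208), pink (239,167) and purple (315,132). The brown block in the channel fits: it isn't pink or purple, it's the larger of the two brown ones, and it lies between the rails. The crop confirms this. The wings appear to lie nearly along the strap, with the nut at about (283,186).

```bash
cat > jig.py <<'E'
from h import *
from scipy.optimize import least_squares
def rect(P):
    r=cv2.minAreaRect((P[:,:2]*1000).astype(np.float32));return np.round(r[0],1),np.round(r[1],1),round(r[2],2)
def analyse(p):
    c=cloud(p).reshape(-1,3);rgb=p["pixels"].reshape(-1,3).astype(int)
    ok=np.isfinite(c[:,0]);c=c[ok]
    roi=(abs(c[:,0]-.58)<.13)&(abs(c[:,1]+.1)<.15);c=c[roi]
    for n,lo,hi in(("base",.008,.019),("offcut",.041,.05),("strap",.053,.066),("fence",.078,.087),("high",.066,.1)):
        m=c[(c[:,2]>lo)&(c[:,2]<hi)]
        if len(m)>5: print(n,len(m),"medz",np.median(m[:,2]).round(4),rect(m))
E
python3 - <<'E'
from jig import *
for n in("top","scene"): print(n);analyse(cam(n))
E
```

```text
top
base 1757 medz 0.0158 (array([ 575.8, -103.7]), array([253.6, 298.5]), 2.18)
offcut 597 medz 0.0461 (array([ 573. , -110.9]), array([148.9, 173.4]), 3.79)
strap 367 medz 0.0592 (array([595.6, -93. ]), array([163.9, 119.1]), 87.7)
fence 170 medz 0.0824 (array([ 629.6, -103.8]), array([ 47.5, 182.4]), 4.73)
high 255 medz 0.0817 (array([ 626.5, -103.1]), array([ 53.1, 183.7]), 3.75)
scene
base 2819 medz 0.0143 (array([ 571.1, -103.3]), array([170.7, 192.1]), 3.54)
offcut 1054 medz 0.0443 (array([ 569.8, -101. ]), array([153. , 183.4]), 2.54)
strap 768 medz 0.0577 (array([618.7, -98.5]), array([ 53.6, 184.6]), 2.95)
fence 305 medz 0.081 (array([ 625.3, -100.7]), array([ 48.9, 185.5]), 3.79)
high 669 medz 0.0776 (array([ 624.7, -100.2]), array([ 50. , 186.4]), 3.79)
```

```bash
for i in 1 2 3 4; do python3 -m inch '[[1,-0.0254,-0.032,-0.002,0],[1,-0.0508,-0.064,-0.004,0],[1,-0.0762,-0.096,-0.006,0],[1,-0.1016,-0.128,-0.008,0],[1,-0.127,-0.16,-0.01,0]]'; done
for i in 1 2; do python3 -m inch '[[1,0,0,0,7],[1,0,0,0,14],[1,0,0,0,21],[1,0,0,0,28],[1,0,0,0,35]]'; done
python3 - <<'E'
from jig import *
p=cam("wrist");save(p,"w1.png",None,1.25);print(p["mount"]);print(ctrl.get_state()["qpos"]);analyse(p)
for q in("nut_center","wing_tip","offcut","fence_face"): print(q,[(np.round(r["at"]),round(r["score"],2),dep(p,r["at"])) for r in ctrl.tip_of(q,p)[:3]])
E
```

```text
time: 2.12
eef_pos: [0.2567, 0.4627, 0.2414]
tcp_rot: [0.131, 0.991, 0.0, 0.0]
contact_force: [0.8, 0.6, 0.7]
opening: 0.297
finger_force: 0.0
time: 2.53
eef_pos: [0.3377, 0.2751, 0.2518]
tcp_rot: [0.131, 0.991, 0.0, 0.001]
contact_force: [1.2, -0.7, 0.3]
opening: 0.003
finger_force: 0.0
time: 2.95
eef_pos: [0.4189, 0.0874, 0.262]
tcp_rot: [0.131, 0.991, 0.0, 0.001]
contact_force: [1.5, 0.8, -0.5]
opening: 0.004
finger_force: 0.0
time: 3.37
eef_pos: [0.5, -0.1003, 0.2717]
tcp_rot: [0.131, 0.991, -0.0, 0.0]
contact_force: [0.5, 0.9, 0.4]
opening: 0.001
finger_force: 0.0
time: 3.78
eef_pos: [0.4996, -0.0984, 0.2714]
tcp_rot: [0.426, 0.905, 0.0, 0.0]
contact_force: [-0.2, 0.1, 0.4]
opening: 0.004
finger_force: 0.0
time: 4.2
eef_pos: [0.4996, -0.0982, 0.2715]
tcp_rot: [0.678, 0.735, 0.0, 0.0]
contact_force: [0.5, -0.3, -0.7]
opening: -0.0
finger_force: 0.0
[[ 4.87450496e-04 -9.44658028e-01 -3.28056356e-01  8.44047972e-02]
 [ 9.99999766e-01  6.17774401e-04 -2.93044669e-04  3.75794873e-04]
 [ 4.79491818e-04 -3.28056136e-01  9.44658108e-01 -1.43253460e-01]
 [ 0.00000000e+00  0.00000000e+00 
[... 397 characters left out ...]
627. , -100.9]), array([ 47.9, 185.8]), 3.85)
high 2602 medz 0.0807 (array([ 625.5, -101. ]), array([ 50.8, 185.8]), 3.85)
nut_center [(array([425., 137.]), 0.98, array([ 0.60319501, -0.05351801,  0.08139472]))]
wing_tip [(array([424., 170.]), 0.85, array([ 0.60808174, -0.08757852,  0.08144911])), (array([424., 136.]), 0.21, array([ 0.60302086, -0.0525476 ,  0.07966645]))]
offcut [(array([517., 211.]), 0.92, array([ 0.75529729, -0.1427022 ,  0.03066612])), (array([478.,  18.]), 0.82, array([0.65618826, 0.07078054, 0.02331028])), (array([352., 194.]), 0.78, array([ 0.53914038, -0.13267578,  0.04581642]))]
fence_face [(array([440., 204.]), 0.83, array([ 0.64687139, -0.13512285,  0.04777545]))]
```

View pics/w1.png

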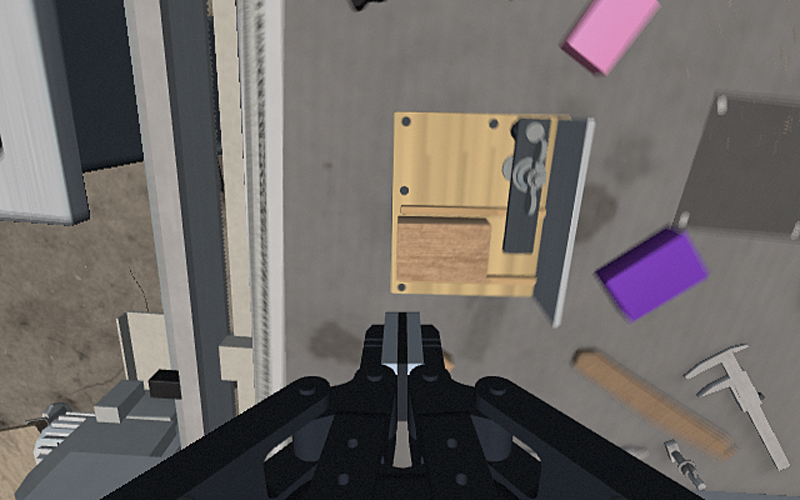

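The wrist image shows the jig at about (490,205), the offcut at (443,248) against the near end of the channel, the nut at (528,172) with its wings along the strap, and nothing in the fingers' way. Next I'll refine the jig, wing, offcut and fingertip dimensions.

Run:
```python
from jig import *
np.set_printoptions(precision=4,suppress=True)
for n in("wrist","scene","top"):
    p=cam(n);c=cloud(p).reshape(-1,3);c=c[np.isfinite(c[:,0])];xy=c[:,:2];z=c[:,2]
    f=c[(z>.079)&(z<.086)&(xy[:,0]>.625)&(xy[:,0]<.665)&(abs(xy[:,1]+.1)<.11)]
    k=np.polyfit(f[:,1],f[:,0],1);print(n,"fence",rect(f),"yaw",-np.degrees(np.arctan(k[0])))
    o=c[(z>.0425)&(z<.049)&(xy[:,0]<.60)&(xy[:,1]<-.095)&(xy[:,1]>-.19)&(xy[:,0]>.46)];print(" off",len(o),rect(o))
    w=c[(z>.064)&(np.hypot(xy[:,0]-.604,xy[:,1]+.056)<.045)&(xy[:,0]<.63)]
    print(" wing",len(w),rect(w),np.percentile(w[:,2],[5,50,95]))
    s=c[(z>.05)&(z<.064)&(xy[:,0]<.63)&(xy[:,0]>.57)&(xy[:,1]<-.0)&(xy[:,1]>-.16)];print(" strap",rect(s),np.median(s[:,2]))
    if n=="wrist":
        T=p["T"];C=np.linalg.inv(T);t=(c-ctrl.get_state()["eef_pos"])@R.from_quat(ctrl.get_state()["tcp_rot"]).as_matrix()
        for a in range(-60,10,10):
            m=t[(t[:,2]>a/1000)&(t[:,2]<a/1000+.01)&(abs(t[:,0])<.05)&(abs(t[:,1])<.06)]
            if len(m): print("  finger z",a,len(m),"x",m[:,0].min(),m[:,0].max(),"y",m[:,1].min(),m[:,1].max())
```

```text
wrist fence (array([647.6, -99.5]), array([  6.9, 184.6]), 3.83) yaw 3.892840189802667
 off 3413 (array([ 544.1, -142.3]), array([89.6, 60.9]), 4.1)
 wing 745 (array([606.4, -57.1]), array([62.1, 20.2]), 78.08) [0.0656 0.08   0.0906]
 strap (array([608.6, -70.6]), array([ 28.9, 122.6]), 3.59) 0.05873544656250568
  finger z -60 6949 x -0.012172276013599062 0.014333844106203975 y -0.04015511686149949 0.040876256924499414
  finger z -50 2187 x -0.013280308097971764 0.01425904626588953 y -0.03238344859533817 0.032526316889556706
  finger z -40 1004 x -0.011878585415253797 0.011639464534008385 y -0.014809333264660813 0.015560611095790983
  finger z -30 810 x 0.005296871614367824 0.011616975699283211 y -0.013260265417818102 0.014086582172501068
  finger z -20 662 x 0.0053975225819817745 0.011918999765748828 y -0.013207792556616173 0.014079812998319924
  finger z -10 212 x 0.0058742527596853805 0.01148423220942738 y -0.012148238958054607 0.012969085539799292
scene fence (array([645. , -98.1]), array([  8.8, 186.7]), 3.72) yaw 3.9289405209911017
 off 809 (array([ 547. , -139.3]), array([103.2,  64.3]), 3.95)
 wing 215 (array([602.6, -55.6]), array([61.2, 18.9]), 80.93) [0.0655 0.077  0.089 ]
 strap (array([605.4, -68.9]), array([ 29.7, 122.7]), 4.38) 0.05721711356122117
top fence (array([ 649.8, -102.3]), array([  6.6, 182.5]), 3.85) yaw 3.7789802442653695
 off 279 (array([ 553.8, -143.1]), array([73.6, 59.8]), 3.87)
 wing 90 (array([609.7, -54.9]), array([22.6, 88.3]), 12.06) [0.0648 0.0799 0.0918]
 strap (array([599.1, -80.7]), array([139.,  55.]), 89.71) 0.05943309559051646
```

```bash
python3 -m inch '[[1,-0.023,-0.016,0,0.5],[1,-0.0466,-0.0321,0,0.8],[1,-0.0466,-0.0321,0.04,0.8],[1,-0.0466,-0.0321,0.08,0.8],[1,-0.0466,-0.0321,0.12,0.8]]'; python3 -m inch '[[1,0,0,0.04,0],[1,0,0,0.08,0],[1,0,0,0.1,0],[1,0,0,0.117,0],[1,0,0,0.117,0]]'
python3 -m inch '[[1,0,0.006,0,0],[1,0,0.012,0,0],[1,0,0.016,0,0],[1,0,0.02,0,0],[1,0,0.024,0,0]]'
```

```text
time: 5.02
eef_pos: [0.4721, -0.1483, 0.1512]
tcp_rot: [0.681, 0.732, 0.0, 0.002]
contact_force: [1.2, 1.0, 0.4]
opening: 0.001
finger_force: 0.0
time: 5.43
eef_pos: [0.4686, -0.1458, 0.0303]
tcp_rot: [0.681, 0.732, -0.001, -0.004]
contact_force: [0.1, 0.6, -0.1]
opening: -0.002
finger_force: 0.0
time: 5.85
eef_pos: [0.4967, -0.1461, 0.0361]
tcp_rot: [0.681, 0.732, -0.0, 0.001]
contact_force: [-4.2, -1.0, 7.3]
opening: 0.002
finger_force: 3.2
```

```bash
python3 -m inch '[[1,0,0.005,0,0],[1,0,0.010,0,0],[1,0,0.014,0,0],[1,0,0.018,0,0],[1,0,0.022,0,0]]'; python3 -m inch '[[1,0,0.004,0,0],[1,0,0.008,0,0],[1,0,0.011,0,0],[1,0,0.014,0,0],[1,0,0.016,0,0]]';python3 -m inch '[[1,0,0.001,0,0],[1,0,0.002,0,0],[1,0,0.003,0,0],[1,0,0.004,0,0],[1,0,0.005,0,0]]'
```

```text
time: 6.27
eef_pos: [0.5184, -0.1445, 0.0361]
tcp_rot: [0.681, 0.732, -0.0, 0.0]
contact_force: [-3.7, -0.2, 5.3]
opening: -0.002
finger_force: 3.2
time: 6.68
eef_pos: [0.5345, -0.1434, 0.0361]
tcp_rot: [0.681, 0.732, -0.0, 0.001]
contact_force: [-3.7, -0.0, 5.9]
opening: -0.001
finger_force: 3.0
time: 7.1
eef_pos: [0.5392, -0.143, 0.0361]
tcp_rot: [0.681, 0.732, -0.0, 0.001]
contact_force: [-3.8, -0.8, 5.9]
opening: 0.003
finger_force: 3.0
```

```bash
python3 -m inch '[[1,0,0.001,0,0],[1,0,0.002,0,0],[1,0,0.003,0,0],[1,0,0.004,0,0],[1,0,0.004,0,0]]'; python3 -m inch '[[1,0,0.001,0,0],[1,0,0.002,0,0],[1,0,0.002,0,0]]'; python3 -m inch '[[1,0,0.001,0,0],[1,0,0.002,0,0],[1,0,0.002,0,0]]'
```

```text
time: 7.52
eef_pos: [0.5434, -0.1427, 0.0361]
tcp_rot: [0.681, 0.732, -0.0, 0.001]
contact_force: [-3.7, -0.5, 6.5]
opening: 0.004
finger_force: 2.6
time: 7.77
eef_pos: [0.5451, -0.1426, 0.0361]
tcp_rot: [0.681, 0.732, -0.0, 0.0]
contact_force: [-3.7, -0.3, 6.8]
opening: 0.0
finger_force: 3.1
time: 8.02
eef_pos: [0.5453, -0.1425, 0.0361]
tcp_rot: [0.68, 0.733, -0.002, -0.002]
contact_force: [-9.4, -2.0, 10.7]
opening: 0.0
finger_force: 6.5
```

```bash
python3 -m inch '[[1,0,0.001,0,0],[1,0,0.002,0,0],[1,0,0.003,0,0],[1,0,0.003,0,0]]'; python3 -m inch '[[1,0,-0.005,0,0],[1,0,-0.012,0,0],[1,0,-0.025,0,0],[1,0,-0.025,-0.04,0],[1,0,-0.025,-0.08,0]]'; python3 -m inch '[[1,0,0,-0.04,0],[1,0,-0.02,-0.08,0],[1,0,-0.04,-0.11,0],[1,0,-0.04,-0.11,0]]'
python3 - <<'E'
from jig import *
p=cam("wrist");save(p,"w2.png",(230,20,550,300),2.4)
c=cloud(p).reshape(-1,3);c=c[np.isfinite(c[:,0])];xy=c[:,:2];z=c[:,2]
f=c[(z>.079)&(z<.086)&(xy[:,0]>.63)&(xy[:,0]<.665)&(abs(xy[:,1]+.1)<.11)];print("fence",rect(f))
o=c[(z>.0425)&(z<.049)&(xy[:,0]<.66)&(xy[:,1]<-.105)&(xy[:,1]>-.18)&(xy[:,0]>.46)];print(" off",len(o),rect(o))
w=c[(z>.066)&(np.hypot(xy[:,0]-.604,xy[:,1]+.056)<.045)&(xy[:,0]<.63)]
print(" wing",len(w),rect(w),np.percentile(w[:,2],[5,50,95]))
s=c[(z>.05)&(z<.064)&(xy[:,0]<.63)&(xy[:,0]>.57)&(xy[:,1]<-.0)&(xy[:,1]>-.16)];print(" strap",rect(s),np.median(s[:,2]))
print(ctrl.get_state()["eef_pos"],ctrl.get_state()["tcp_rot"])
E
```

```text
time: 8.35
eef_pos: [0.5456, -0.1424, 0.036]
tcp_rot: [0.68, 0.733, -0.004, -0.005]
contact_force: [-17.8, -2.3, 16.8]
opening: 0.0
finger_force: 11.5
time: 8.77
eef_pos: [0.5217, -0.1422, 0.1121]
tcp_rot: [0.681, 0.732, -0.001, -0.004]
contact_force: [1.6, -0.6, 0.8]
opening: -0.001
finger_force: 0.0
time: 9.1
eef_pos: [0.4865, -0.148, 0.2334]
tcp_rot: [0.681, 0.732, 0.002, 0.007]
contact_force: [1.1, 0.2, -0.1]
opening: 0.004
finger_force: 0.0
fence (array([647.6, -99.4]), array([  7.4, 184.9]), 3.96)
 off 4022 (array([ 603. , -145.2]), array([91.8, 75.8]), 3.96)
 wing 1132 (array([604.7, -57.4]), array([16.2, 63.6]), 5.2) [0.06751711 0.08024475 0.09051734]
 strap (array([608.4, -70.5]), array([ 28.7, 122. ]), 4.27) 0.05861678878463572
[ 0.48622516 -0.14750943  0.22996568] [0.68126245 0.73201639 0.00159238 0.00556199]
```

View pics/w2.png

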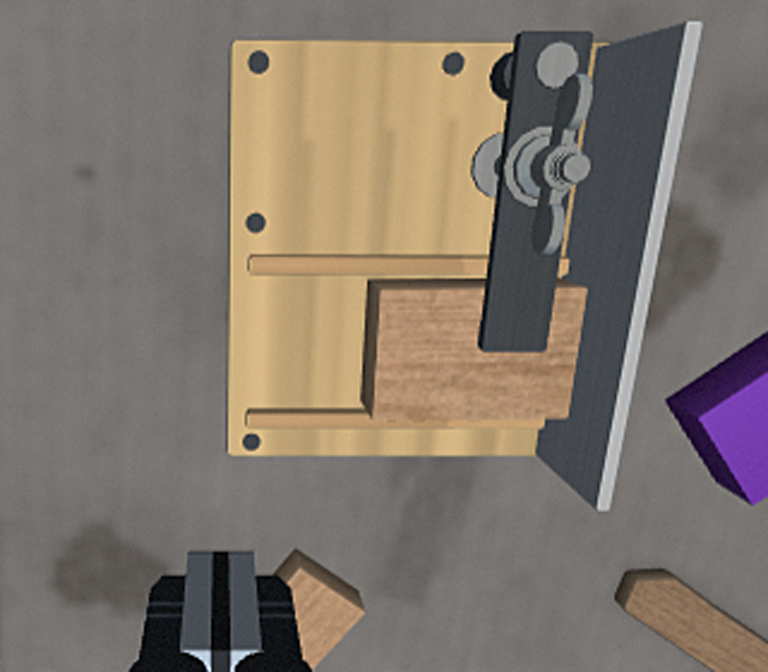

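The picture shows the offcut's end at the fence, (580,340) in the crop, and the nut at (570,165). Its wings run roughly along the strap, and there's a bolt disc at the strap end (557,65). I'll check the wing angle and disc height, then work out the approach.

```bash
cat > nut.py <<'E'
from jig import *
N=np.array([.607,-.057]);Y=np.radians(3.85)
def jigrel(c): d=c[:,:2]-N;return np.c_[d[:,0]*np.cos(Y)+d[:,1]*np.sin(Y),-d[:,0]*np.sin(Y)+d[:,1]*np.cos(Y),c[:,2]]*1000
def wing(p):
    c=cloud(p).reshape(-1,3);c=c[np.isfinite(c[:,0])];g=jigrel(c);r=np.hypot(g[:,0],g[:,1])
    for s in((1),(-1)):
        pass
    w=g[(g[:,2]>66)&(g[:,2]<88)&(r>13)&(r<36)&(g[:,0]<29)]
    a=np.degrees(np.arctan2(w[:,1],w[:,0]))
    h,e=np.histogram(a,36,(-180,180));print("hist",[(int(e[i]+5),int(h[i])) for i in range(36) if h[i]>8])
    q=np.cov(w[:,:2].T);v=np.linalg.eigh(q)[1][:,1];print("line",np.degrees(np.arctan2(v[1],v[0]))%180,"cent",w.mean(0).round(1))
    return g
def togo(phi,p=(24,-16),z=.066):
    s=ctrl.get_state();M=R.from_quat(s["tcp_rot"]).as_matrix()
    f=np.radians(phi)+Y;e=np.array([np.cos(f),np.sin(f)]);cw=np.array([e[1],-e[0]])
    t=np.r_[N+(p[0]*e+p[1]*cw)/1000,z];psi=np.degrees(np.arctan2(M[1,0],M[0,0]))
    turn=(psi-np.degrees(f)+180)%360-180
    print("target",t,"shift tool",((t-s["eef_pos"])@M).round(4),"turn",round(turn,1),"q6",s["qpos"][5].round(2))
E
python3 - <<'E'
from nut import *
for n in("wrist","scene"):
    p=cam(n);g=wing(p)
    d=g[(abs(g[:,0])<10)&(g[:,1]>36)&(g[:,1]<48)];print("disc z",np.percentile(d[:,2],[5,50,95]), "nose",np.median(g[(abs(g[:,0])<10)&(g[:,1]<-40)&(g[:,1]>-70)][:,2]))
togo(125,z=.1)
a=np.array([24,-16])
for k in range(1,6):
    t=np.radians(6*k);print(k,np.array([[np.cos(t),-np.sin(t)],[np.sin(t),np.cos(t)]])@a-a)
E
```

```text
hist [(-95, 214), (-85, 41), (75, 16), (85, 175), (95, 111)]
line 86.54381592747168 cent [-0.4  1.6 80.1]
disc z [15.47917482 58.55422816 62.42357854] nose 58.56598389059408
hist [(-105, 32), (-95, 11), (95, 47)]
line 86.02791269064812 cent [-3.2  3.7 77.2]
disc z [13.81549216 33.10669092 61.44214509] nose 56.789469490927004
target [ 0.57948454 -0.04834556  0.1       ] shift tool [0.091  0.1014 0.1248] turn -34.7 q6 -0.57
1 [1.5409809  2.59633279]
2 [2.80212947 5.33951897]
3 [3.7696283 8.1995036]
4 [ 4.43287727 11.14495211]
5 [ 4.78460969 14.14359354]
```

```bash
python3 -m inch '[[1,0.018,0.02,0.01,-7],[1,0.036,0.04,0.02,-14],[1,0.055,0.061,0.03,-21],[1,0.073,0.081,0.04,-28],[1,0.091,0.1014,0.05,-34.7]]'; python3 -m inch '[[1,0,0,0.035,0],[1,0,0,0.065,0],[1,0,0,0.075,0],[1,0,0,0.075,0]]'
python3 - <<'E'
from nut import *
togo(125,z=.067)
E
```

```text
time: 9.67
eef_pos: [0.579, -0.0467, 0.1707]
tcp_rot: [0.429, 0.903, -0.0, -0.002]
contact_force: [0.3, -1.1, 1.2]
opening: -0.001
finger_force: 0.0
time: 10.0
eef_pos: [0.5754, -0.047, 0.0932]
tcp_rot: [0.432, 0.902, -0.001, -0.006]
contact_force: [-0.6, 0.2, -0.5]
opening: 0.001
finger_force: 0.0
target [ 0.57948454 -0.04834556  0.067     ] shift tool [-0.0038  0.0025  0.0262] turn 0.0 q6 -0.94
```

```bash
python3 -m inch '[[1,0,0,0,0],[1,0,0,0,0],[1,0,0,0,0]]'
python3 - <<'E'
from nut import *
togo(125,z=.067)
E
```

```text
time: 10.25
eef_pos: [0.5807, -0.0489, 0.1016]
tcp_rot: [0.432, 0.902, 0.0, 0.002]
contact_force: [1.0, 0.1, -0.4]
opening: 0.0
finger_force: 0.0
target [ 0.57948454 -0.04834556  0.067     ] shift tool [ 0.0013 -0.0006  0.0346] turn -0.0 q6 -0.94
```

```bash
python3 -m inch '[[1,0.001,0,0.012,0],[1,0.001,0,0.024,0],[1,0.001,0,0.034,0],[1,0.001,0,0.034,0],[1,0.001,0,0.034,0]]'; for i in 1 2 3; do python3 -m inch '[[1,0.0015,0.0026,0,6],[1,0.0028,0.0053,0,12],[1,0.0038,0.0082,0,18],[1,0.0044,0.0111,0,24],[1,0.0048,0.0141,0,30]]'; done
python3 - <<'E'
from nut import *
togo(35,z=.067)
p=cam("wrist");save(p,"w3.png",None,1.25);wing(p)
E
```

```text
time: 10.67
eef_pos: [0.5774, -0.0473, 0.0637]
tcp_rot: [0.432, 0.902, -0.0, -0.002]
contact_force: [-0.2, 0.6, 0.4]
opening: -0.006
finger_force: 0.0
time: 11.08
eef_pos: [0.587, -0.0349, 0.0658]
tcp_rot: [0.652, 0.758, 0.0, 0.0]
contact_force: [0.7, -0.1, -0.3]
opening: -0.0
finger_force: 0.0
time: 11.5
eef_pos: [0.5998, -0.0277, 0.0655]
tcp_rot: [0.826, 0.563, 0.0, -0.0]
contact_force: [-0.8, 0.6, 0.6]
opening: -0.002
finger_force: 0.5
time: 11.92
eef_pos: [0.6148, -0.0283, 0.0655]
tcp_rot: [0.944, 0.33, 0.0, -0.0]
contact_force: [-0.6, 0.6, -1.3]
opening: -0.003
finger_force: 0.5
target [ 0.61565444 -0.02948454  0.067     ] shift tool [-0.0001  0.0015 -0.0015] turn -0.3 q6 0.69
hist [(35, 327), (45, 220), (55, 68)]
line 77.2337706865814 cent [22.  19.3 81.8]
```

View pics/w3.png

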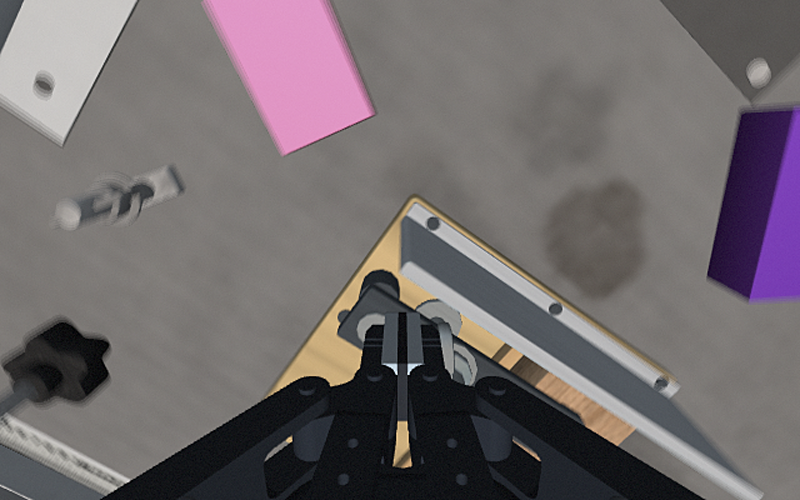

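```bash
python3 -m inch '[[1,0,-0.002,-0.012,0],[1,0,-0.002,-0.038,0],[1,-0.024,0.021,-0.040,-7],[1,-0.048,0.042,-0.040,-14],[1,-0.048,0.042,-0.040,-20]]' | sed -n 1,4p; for i in 1 2 3 4; do python3 -m inch '[[1,0,0,0,-7],[1,0,0,0,-14],[1,0,0,0,-21],[1,0,0,0,-28],[1,0,0,0,-35]]' >/dev/null; done;  python3 -m inch '[[1,0,0,0,-7],[1,0,0,0,-14],[1,0,0,0,-20],[1,0,0,0,-20],[1,0,0,0,-20]]'
python3 - <<'E'
from nut import *
togo(215,p=(24,-26),z=.067)
p=cam("wrist");save(p,"w4.png",None,1.25);wing(p)
E
```

```text
time: 12.38
eef_pos: [0.6041, -0.0959, 0.1079]
tcp_rot: [0.87, 0.494, 0.001, 0.002]
contact_force: [-0.6, -0.4, -0.3]
time: 14.47
eef_pos: [0.6038, -0.0916, 0.1064]
tcp_rot: [-0.332, 0.943, -0.0, 0.0]
contact_force: [-0.1, -1.0, -1.0]
opening: -0.002
finger_force: 0.0
target [ 0.6046184  -0.09230337  0.067     ] shift tool [-0.0002 -0.001   0.0394] turn -0.1 q6 -2.56
hist [(-145, 145), (-135, 183), (25, 20), (35, 36), (45, 18)]
line 38.179886831571196 cent [-12.6 -11.2  81.5]
```

View pics/w4.png

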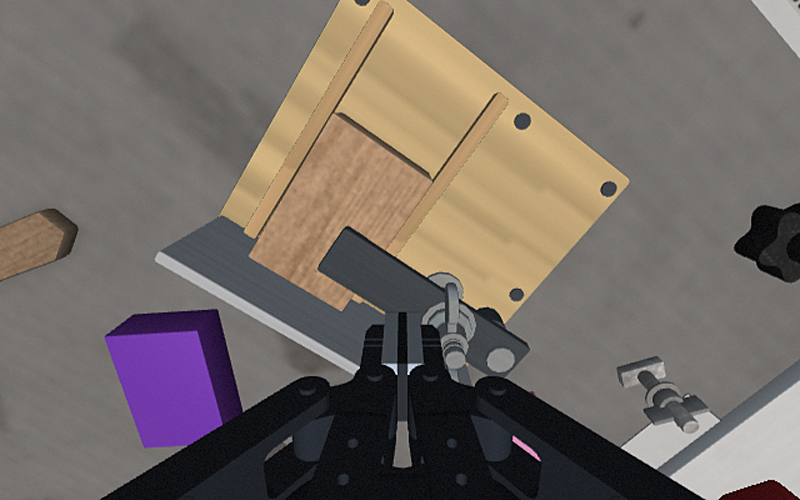

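```bash
python3 -m inch '[[1,0,0,0.014,0],[1,0,0,0.028,0],[1,0,0,0.04,0],[1,0,0,0.04,0],[1,0,0,0.04,0]]'; python3 -m inch '[[1,0,0.003,0,0],[1,0,0.006,0,0],[1,0,0.009,0,0]]'; for i in 1 2 3 4 5 6; do python3 -m inch '[[1,0.0015,0.0026,0,6],[1,0.0028,0.0053,0,12],[1,0.0038,0.0082,0,18],[1,0.0044,0.0111,0,24],[1,0.0048,0.0141,0,30]]' | sed -n '2p;4p;6p'; done
python3 - <<'E'
from nut import *
togo(35,z=.067)
E
```

```text
time: 14.93
eef_pos: [0.6021, -0.091, 0.0629]
tcp_rot: [-0.332, 0.943, 0.001, -0.002]
contact_force: [1.0, 0.6, -0.4]
opening: -0.004
finger_force: 0.0
time: 15.18
eef_pos: [0.5983, -0.0845, 0.066]
tcp_rot: [-0.333, 0.943, -0.001, 0.001]
contact_force: [0.7, 0.0, 0.1]
opening: 0.002
finger_force: 0.7
eef_pos: [0.5857, -0.0766, 0.0661]
contact_force: [1.1, -1.2, -0.9]
finger_force: 0.4
eef_pos: [0.5785, -0.0633, 0.066]
contact_force: [0.2, -2.1, -1.6]
finger_force: 0.4
eef_pos: [0.5787, -0.0482, 0.0658]
contact_force: [-0.9, -1.6, -0.5]
finger_force: 0.4
eef_pos: [0.5865, -0.0353, 0.0656]
contact_force: [-0.7, 0.7, -1.2]
finger_force: 0.4
eef_pos: [0.5999, -0.0283, 0.0657]
contact_force: [-0.8, 1.2, 0.6]
finger_force: 0.4
eef_pos: [0.615, -0.0288, 0.0657]
contact_force: [-0.2, 1.0, -0.0]
finger_force: 0.4
target [ 0.61565444 -0.02948454  0.067     ] shift tool [ 0.0001  0.0009 -0.0013] turn -0.3 q6 0.69
```

```bash
python3 -m inch '[[1,0,-0.002,-0.012,0],[1,0,-0.002,-0.038,0],[1,-0.024,0.021,-0.040,-7],[1,-0.048,0.042,-0.040,-14],[1,-0.048,0.042,-0.040,-20]]' | sed -n 1,4p; for i in 1 2 3 4; do python3 -m inch '[[1,0,0,0,-7],[1,0,0,0,-14],[1,0,0,0,-21],[1,0,0,0,-28],[1,0,0,0,-35]]' >/dev/null; done;  python3 -m inch '[[1,0,0,0,-7],[1,0,0,0,-14],[1,0,0,0,-20],[1,0,0,0,-20],[1,0,0,0,-20]]'
python3 - <<'E'
from nut import *
togo(215,p=(24,-26),z=.0645)
p=cam("wrist");wing(p)
E
```

```text
time: 18.1
eef_pos: [0.6046, -0.0966, 0.1083]
tcp_rot: [0.87, 0.494, 0.001, 0.002]
contact_force: [0.6, 0.3, -0.4]
time: 20.18
eef_pos: [0.6043, -0.0923, 0.1066]
tcp_rot: [-0.332, 0.943, -0.0, 0.001]
contact_force: [0.9, -0.2, 0.3]
opening: 0.0
finger_force: 0.0
target [ 0.6046184  -0.09230337  0.0645    ] shift tool [-0.0002 -0.0002  0.0421] turn -0.1 q6 -2.57
hist [(-145, 161), (-135, 177), (25, 33), (35, 45), (45, 13)]
line 37.18126625194287 cent [-11.5 -10.3  79.3]
```

```bash
python3 -m inch '[[1,0,0,0.014,0],[1,0,0,0.028,0],[1,0,0,0.042,0],[1,0,0,0.042,0],[1,0,0,0.042,0]]' | sed -n '2p;4p;6p'; python3 -m inch '[[1,0,0.003,0,0],[1,0,0.006,0,0],[1,0,0.0095,0,0]]' | sed -n '2p;4p;6p'; for i in 1 2 3 4 5 6; do python3 -m inch '[[1,0.0015,0.0026,0,6],[1,0.0028,0.0053,0,12],[1,0.0038,0.0082,0,18],[1,0.0044,0.0111,0,24],[1,0.0048,0.0141,0,30]]' | sed -n '2p;4p;6p'; done
python3 - <<'E'
from nut import *
togo(35,z=.0645)
E
```

```text
eef_pos: [0.6023, -0.0919, 0.0606]
contact_force: [-0.0, -0.6, 0.6]
finger_force: 0.0
eef_pos: [0.5985, -0.085, 0.0641]
contact_force: [0.6, -1.5, -1.4]
finger_force: 0.5
eef_pos: [0.5857, -0.0771, 0.0641]
contact_force: [0.2, 0.3, -0.4]
finger_force: 0.4
eef_pos: [0.5785, -0.0637, 0.0639]
contact_force: [-0.8, -1.1, -0.3]
finger_force: 0.4
eef_pos: [0.5787, -0.0486, 0.0637]
contact_force: [-1.8, 0.1, 0.0]
finger_force: 0.4
eef_pos: [0.5867, -0.0358, 0.0636]
contact_force: [-0.9, 0.4, -0.3]
finger_force: 0.4
eef_pos: [0.6001, -0.0287, 0.0637]
contact_force: [-1.0, 1.0, -1.3]
finger_force: 0.4
eef_pos: [0.6152, -0.0293, 0.0638]
contact_force: [-0.7, 0.6, -0.9]
finger_force: 0.4
target [ 0.61565444 -0.02948454  0.0645    ] shift tool [ 0.0003  0.0004 -0.0007] turn -0.3 q6 0.68
```

```bash
python3 -m inch '[[1,0,-0.002,-0.012,0],[1,0,-0.002,-0.038,0],[1,-0.024,0.021,-0.042,-7],[1,-0.048,0.042,-0.042,-14],[1,-0.048,0.042,-0.042,-20]]' | sed -n 1,4p; for i in 1 2 3 4; do python3 -m inch '[[1,0,0,0,-7],[1,0,0,0,-14],[1,0,0,0,-21],[1,0,0,0,-28],[1,0,0,0,-35]]' >/dev/null; done;  python3 -m inch '[[1,0,0,0,-7],[1,0,0,0,-14],[1,0,0,0,-20],[1,0,0,0,-20],[1,0,0,0,-20]]'
python3 - <<'E'
from nut import *
togo(215,p=(24,-26),z=.0635)
p=cam("wrist");wing(p)
E
python3 -m inch '[[1,0,0,0.014,0],[1,0,0,0.028,0],[1,0,0,0.042,0],[1,0,0,0.042,0],[1,0,0,0.042,0]]' | sed -n '2p;4p;6p'; python3 -m inch '[[1,0,0.003,0,0],[1,0,0.006,0,0],[1,0,0.0095,0,0]]' | sed -n '2p;4p;6p'; python3 -m inch '[[1,0.0008,0.0013,0,3],[1,0.0015,0.0026,0,6],[1,0.002,0.0035,0,8],[1,0.002,0.0035,0,8]]' | sed -n '2p;4p;6p'; python3 -m inch '[[1,0.0005,0.0009,0,2],[1,0.0005,0.0009,0,2]]'; python3 -m inch '[[1,0.0005,0.0009,0,2],[1,0.0005,0.0009,0,2]]'
```

```text
time: 23.82
eef_pos: [0.6048, -0.0971, 0.1085]
tcp_rot: [0.87, 0.494, 0.001, 0.003]
contact_force: [0.1, 0.9, 0.4]
time: 25.9
eef_pos: [0.6044, -0.0928, 0.1066]
tcp_rot: [-0.332, 0.943, -0.0, 0.001]
contact_force: [-0.1, -0.9, 0.3]
opening: 0.004
finger_force: 0.0
target [ 0.6046184  -0.09230337  0.0635    ] shift tool [-0.0004  0.0003  0.0431] turn -0.1 q6 -2.57
hist [(-145, 177), (-135, 149), (25, 36), (35, 47), (45, 9)]
line 36.174278970834195 cent [-11.3  -9.7  77.8]
eef_pos: [0.6025, -0.0923, 0.0606]
contact_force: [1.1, 0.8, 0.3]
finger_force: 0.0
eef_pos: [0.5987, -0.0854, 0.0641]
contact_force: [-0.4, 0.0, -0.1]
finger_force: 0.2
eef_pos: [0.5948, -0.0839, 0.0641]
contact_force: [-0.3, 0.7, -0.8]
finger_force: 0.1
time: 27.12
eef_pos: [0.5939, -0.0835, 0.064]
tcp_rot: [-0.249, 0.968, -0.0, 0.001]
contact_force: [0.9, -0.9, 0.0]
opening: -0.004
finger_force: 0.2
time: 27.28
eef_pos: [0.5931, -0.083, 0.0639]
tcp_rot: [-0.233, 0.973, -0.0, 0.0]
contact_force: [0.6, -0.3, 0.5]
opening: 0.001
finger_force: 0.3
```

```bash
for i in 1 2 3; do python3 -m inch '[[1,0.0005,0.0009,0,2],[1,0.0005,0.0009,0,2]]' | sed -n '2p;4p;6p';done
```

```text
eef_pos: [0.5925, -0.0831, 0.0639]
contact_force: [1.0, -2.7, 0.1]
finger_force: 1.4
eef_pos: [0.5921, -0.0831, 0.064]
contact_force: [1.4, -4.8, -0.3]
finger_force: 2.4
eef_pos: [0.5916, -0.0832, 0.0641]
contact_force: [2.4, -5.4, -1.2]
finger_force: 3.4
```

```bash
python3 -m inch '[[1,0,0.001,0,0],[1,0,0.002,0,0],[1,0,0.002,0,0]]' | sed -n '2p;4p;6p'; python3 -m inch '[[1,0,-0.003,0,0],[1,0,-0.008,0,0],[1,0,-0.014,0,0],[1,0,-0.014,-0.03,0],[1,0,-0.014,-0.06,0]]' | sed -n '2p;4p;6p';  python3 -m inch '[[1,-0.02,-0.03,-0.03,7],[1,-0.04,-0.06,-0.05,14],[1,-0.04,-0.06,-0.05,21],[1,-0.04,-0.06,-0.05,21]]';python3 - <<'E'
from nut import *
p=cam("wrist");save(p,"w5.png",None,1.25);wing(p)
p=cam("scene");save(p,"s5.png",(190,140,430,310),3.3);g=wing(p)
print("nose",np.median(g[(abs(g[:,0])<10)&(g[:,1]<-40)&(g[:,1]>-70)][:,2]))
E
```

```text
eef_pos: [0.5916, -0.0829, 0.0642]
contact_force: [4.2, -12.2, -2.0]
finger_force: 5.6
eef_pos: [0.5924, -0.0918, 0.121]
contact_force: [1.1, 0.2, 0.1]
finger_force: 0.0
time: 28.78
eef_pos: [0.6556, -0.1357, 0.1761]
tcp_rot: [0.003, 1.0, -0.001, 0.002]
contact_force: [0.7, -0.0, -0.9]
opening: 0.003
finger_force: 0.0
hist [(-155, 139), (-145, 120), (15, 127), (25, 97)]
line 24.294622645982372 cent [-1.5 -2.4 77.4]
hist [(-165, 36), (-155, 15), (25, 9), (35, 34)]
line 24.193969376303556 cent [-4.3  1.2 73.9]
nose 321.49423004490285
```

View pics/w5.png

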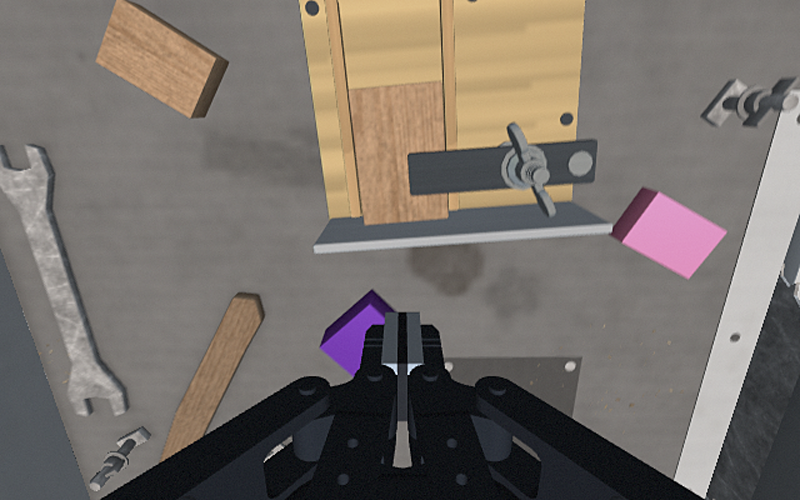

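View pics/s5.png

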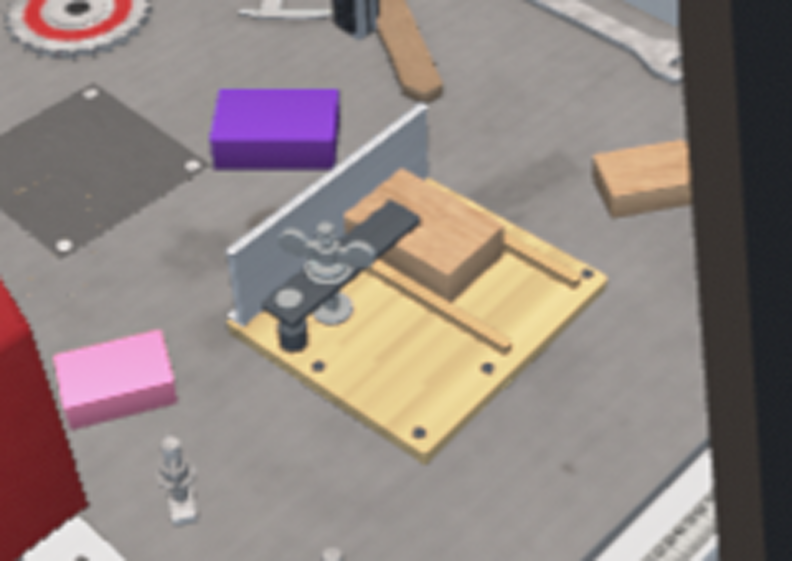

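The wing line is at 24.3°, which matches the hard stop (24.35° for 9.0). In both views the strap (500,170 in the wrist picture) is down on the offcut, the offcut's end is flat on the fence (405,220), the bystanders haven't moved, and the arm is clear.

```bash
python3 -c "
from plant import ctrl
print(ctrl.sign_off())"
```

```text
the job is handed in; nothing more can be done
None
```

The offcut is square against the fence, the wing nut is spun down to its stop at 9.0 rad with the strap on the offcut, and the job was handed in at about 29 s.

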